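# Slide a circuit-board carrier under the pin bridge and start the test

## Robot

A 6-joint arm with a two-finger parallel gripper is mounted at the origin on the work surface. World frame = base frame: x ahead of the robot, y to its left, z up, the work surface at z = 0. Lengths are in mm, angles in degrees, forces in N, time in s.
With the tool pointing down it reaches from about 300 to 850 mm from the base axis. Payload 4.2 kg.
Tool frame: the origin (TCP) lies at the very end of the fingers, on their centre line; the grasp point (between the pads) lies 19 mm behind it; x points along the fingers, y is the direction in which the jaws open and shut, and the axes are right-handed (so a half turn about x gives the same grasp; the last joint's range is limited). The gripper opens to 91 mm and grips with 3 to 60 N. Pads are 32 mm wide; open, the fingers measure 118 mm over their backs; the gripper's body (76 mm by 178 mm) begins 60 mm behind the grasp point.
Start: joints at [-70.646, 18.312, 89.639, -0, 72.044, -1.146], TCP at [201.377, -538.6, 213.976] pointing down, gripper open.
Joint ranges: [-177.97, 177.97], [-48.28, 115.42], [12.27, 149.76], [-77.06, 257.06], [2.81, 150.46], [-146.56, 146.56]. Speed limits (degrees/s): [147.25, 147.25, 180, 180, 180, 180].

## Interface

Orientations are given as [roll, pitch, yaw] about the fixed x, y, z axes, in that order (R = Rz(yaw) Ry(pitch) Rx(roll)).
In Python, from workcell import sensors, grab_frame, job_done, finder gives the robot as it stands.
- The arm moves only by the tool play_rows, never from a script. Its argument "motion" is a list of rows, each a list of 5 numbers: the shift along the world's x, y, z in m, then the turn about the world's z in rad, then the opening, from 0 (shut) to 1 (fully open). In form: [[tx, ty, tz, roll, fingers], ...]. A call has exactly 8 rows; each row is the pose to reach, as a shift and turn from the pose commanded when the call began; what a row does not reach only later rows make up. A row lasts 1/12 s, in which the tool goes at most 41.7 mm and 7.16 degrees, less where a joint would pass 70% of its speed; a pose out of reach is approached as far as the arm can. A call with a gripper value outside its range is refused whole. The fingers move at their own pace and stop on an object; "squeeze" is the grip in N (left out, the last holds). Time passes only in rows, so rows that repeat a pose let the fingers close, or fill a call up. It gives the time, the measured TCP pose, the force and the opening at its end, in the units of the state.
- sensors.state(): the state, without advancing time (a new reading comes with each control period).
- grab_frame(name): name is "scene" or "top" or "wrist"; returns a dict with "img" (420x560x3 uint8, blue, green, red), "fx", "fy", "cx", "cy" (pixels), "rvec" (rotation vector, rad) and "tvec" (3), from world to camera coordinates, as OpenCV has them; the wrist camera has in their place "tool_from_camera" (4x4, takes a point from camera to tool coordinates, whose origin is the TCP and whose axes are the tool frame's). Camera axes: x right, y down, z forward; pixel columns grow to the right and rows downward; lengths in mm; the calibration is good to about 2 mm. A picture is of the moment at which its call begins: read the wrist's pose just before it. There is no depth.
- job_done(): hands the job in, once; it reports no verdict.
Trained networks look in a picture, given as the dict that the camera call returned (one of the last four; its "shot" number tells which), for a name from the list of things; names that differ only in an ending like _2 or _b are one class to them, and where a whole thing is asked for, a point or a joint stands for the part that bears it (a point fixed in the world has none). Each returns a list of dicts, best first, with "conf" (0 to 1); they miss things now and then, are a little off and sometimes report something else, mostly with a low value. They report only what shows in the picture. A call takes as long as a camera call. They do not tell look-alikes from the thing itself.
- finder.spot_in(picture, label): "point" ([column, row] in pixels, amid what is visible of it).
- finder.spot_point(picture, label): "point" ([column, row] in pixels: a listed point, or the origin of a listed thing).
The state is a dict: "time_s": time; "qpos": joint angles; "qvel": joint speeds; "effort": joint torques, N m; "ee_pos": TCP position; "ee_rot": TCP orientation; "force": force on the tool from outside, world axes, zero at the start; "torque": the same for the moment, N m; "gripper_width": finger opening in mm.
Only numpy, scipy, OpenCV 4.12 (cv2) and the standard library are available. Lean on these libraries where they do the work, as an engineer would, in place of code of your own. Each camera call takes 0.05 s, during which the arm holds its last target.

## Task

Push the board carrier along the loading table, between the guide rails and under the low test-pin bridge until it is fully home against both rear stops, then press the green start button right down and let it come back up. The carrier is only to be pushed with the fingers, flat on the table all the way: never lift or tip it, and let neither it nor the arm strike the bridge. Do not press start before the carrier is home, and leave the red button and everything else on the bench alone.

Things in the scene. Friction and masses are not known exactly. Their poses are not given: they have to be found in the camera images.
- fixture: Board test fixture, fixed: aluminium loading table 345 x 240 mm, flat top 20 mm above the bench. Origin at bench height on its centre line; the table runs from x = -200 mm (open loading end, near the robot) to +145 mm. +x is the direction of sliding in. Two brass stops at the rear have their faces at x = 122.5 mm.
- mouth (a point): Entry of the guide rails, on the fixture (its axes), centre line, table top, at the fixture's x = 0. Two straight, slippery white plastic rails, 12 mm high, 101 mm apart inside, run from here 122 mm in +x; before it, over 43 mm, their noses flare outwards to about 124 mm apart.
- bridge: Low test-pin bridge on the fixture, same origin and axes as the fixture: grey cheeks outside the rails and a blue beam between them, in all 172 mm wide (feet 194), over x = 50 to 105 mm, 91 mm high above the bench. Beam underside 32 mm, brass pin tips 25 mm above the loading table: 5 mm of headroom over the carrier's lip, 6 mm over the parts on the board.
- home (a point): On the fixture (its axes), on the loading table's top, 60 mm in +x of the fixture's origin: where the carrier's origin lies when the carrier is fully home against both rear stops. The carrier's lip end is then still 52 mm outside the bridge, on the loading side.
- carrier: Loose black board carrier with a green circuit board, 125 mm long (x), 95 mm wide (y), plate 8 mm thick with straight sides, about 0.3 kg. Origin: centre of its underside. Parts reach 19 mm above the underside. At its rear (x = -62.5 to -57.5 mm) an orange push lip 20 mm high spans the width; the +x end goes in first. Slides with ordinary friction.
- pushbox: Grey push-button box fixed on the bench, 125 mm (x) by 75 mm (y), 40 mm tall, on the left or the right of the fixture; origin under its centre. The green button is at its x = -31 mm, the red one at x = +31 mm, both on y = 0, in black collars.
- start_top (a point): Centre of the top face of the green start button (28 mm across), moves with the button; press straight down.
- start (a joint): Travel of the green start button in m: 0 out, 0.006 fully pressed; springs back, about 5 N when fully down.
- stop (a joint): Travel of the red stop button in m: 0 out, 0.006 fully pressed; must be left alone.
- screwtray: Blue divided screw tray fixed on the bench, 125 x 85 x 35 mm, on the side of the fixture away from the button box; origin under its centre.
- probe: loose white hand-held ultrasound probe without cable, lying flat, about 135 x 52 x 24 mm; origin under its middle; leave it alone
- screwdriver: loose screwdriver with a red handle, 170 mm long, lying on the bench; leave it alone
- ipa: loose white bottle with a red cap, 64 mm across, 160 mm tall; leave it alone
- spool: loose metal solder reel standing on its flange, 58 mm across, 40 mm tall; leave it alone
- meter: loose yellow multimeter lying on its back, 160 x 80 x 42 mm; leave it alone
- mouse: loose black computer mouse, 105 x 58 x 30 mm; leave it alone
- swabs: loose clear jar with a blue cap, 52 mm across, 70 mm tall; leave it alone
Things that resemble listed ones, but are neither listed nor needed, are in the scene too. What is shaped like the carrier but purple or yellow is not meant.

How it is judged (in metres and radians):
On the way, in this order (a step that is already met when the one before it is completed fails the run):
1. the carrier is fully home under the bridge, flat against the rear stops (x of carrier in the frame of home between -0.004 and 0.005 m and y of carrier in the frame of home between -0.006 and 0.006 m and z of carrier in the frame of home between -0.003 and 0.003 m and angle between the x axis of carrier and the x axis of home, either way round below 0.05 rad and angle between carrier's own z axis and vertical below 0.03 rad), for 0.2 s.
2. the green start button is pressed down (value of joint start above 0.0042 m), for 0.05 s.
At the end, for the whole second after the job is handed in: The carrier lies flat and at rest on the loading table, its origin within 4 mm of the home point along the slide (5 mm beyond), 6 mm across and 0.05 rad; the start button has been pressed at least 4.2 mm after that and is back up; the stop button is up (all of step 1 and linear speed of carrier below 0.01 m/s and value of joint each of start, stop below 0.002 m); the robot touches nothing.
It fails at once if the carrier is lifted more than 5 mm off the loading table, drops off it, or is tipped more than 0.06 rad (z of carrier in the frame of home above 0.005 m or z of carrier in the frame of home below -0.008 m or angle between carrier's own z axis and vertical above 0.06 rad).
It fails at once if the carrier, the arm or the fingers strike the bridge or its pins (contact force between carrier and bridge above 1 N or contact force between any of the arm, the fingers and bridge above 3 N).
It fails at once if start is pressed before the carrier is home (value of joint start above 0.003 m and horizontal distance between carrier and home above 0.01 m).
It fails at once if the red button is pressed (value of joint stop above 0.003 m).
It fails at once if another thing on the bench is pushed out of its place (20 mm) (distance of any of probe, screwdriver, ipa, spool, meter, mouse, swabs from where it was at the start of the episode above 0.02 m).
It also fails if it takes over 72 s, if anything falls off the work surface, if the arm or the gripper's body presses on something with over 40 N, if the wrist force passes 120 N, or if a joint passes its speed limit or range.

## Working session

There is one attempt and no reset: what is moved stays moved. The work goes in short steps, Python scripts to look and compute and a tool call to move; the robot and the scene stay as the last step left them, time stands still between calls to the robot, and variables do not carry over. Pictures are saved under pics/ and viewed, and the job is handed in when it is done.

Besides the shell and the picture viewer there is one more tool, called after "Request:" as name(argument=value, ...) on one line, values as JSON. play_rows: Moves the arm, as the interface text tells. Its arguments: {"type":"object","properties":{"motion":{"type":"array","items":{"type":"array","items":{"type":"number"}}},"squeeze":{"type":"number"}},"required":["motion"]}

```bash
mkdir -p pics; ls; cat > h.py <<'E'
import numpy as np, cv2
from workcell import sensors, grab_frame, job_done, finder
def ray(f,p):
    K=np.array([[f['fx'],0,f['cx']],[0,f['fy'],f['cy']],[0,0,1.]])
    R,_=cv2.Rodrigues(np.array(f['rvec'],float)); t=np.array(f['tvec'],float).reshape(3)
    C=-R.T@t; d=R.T@np.linalg.inv(K)@np.array([p[0],p[1],1.]); return C,d
def onz(f,p,z):
    C,d=ray(f,p); return C+d*(z-C[2])/d[2]
def proj(f,P):
    K=np.array([[f['fx'],0,f['cx']],[0,f['fy'],f['cy']],[0,0,1.]])
    return cv2.projectPoints(np.array(P,float).reshape(-1,1,3),np.array(f['rvec'],float),np.array(f['tvec'],float),K,None)[0].reshape(-1,2)
E
python3 - <<'E'
from h import *
for n in ['scene','top']:
    f=grab_frame(n); cv2.imwrite(f'pics/{n}0.png',f['img'])
    np.save(f'pics/{n}0.npy',f,allow_pickle=True)
    for l in ['mouth','home','carrier','fixture','start_top','bridge','pushbox','screwtray']:
        r=finder.spot_point(f,l)
        print(n,l,[(np.round(q['point'],1),round(q['conf'],2)) for q in r][:3])
print(sensors.state())
E
```

```text
pics
scene mouth [(array([294.9, 260.1]), 0.86)]
scene home [(array([429.3, 224. ]), 0.74), (array([295.7, 274.7]), 0.62), (array([409.9, 260.8]), 0.58)]
scene carrier [(array([284. , 233.3]), 0.98), (array([380.8, 184.6]), 0.67)]
scene fixture [(array([291.2, 263.9]), 0.59)]
scene start_top [(array([293.5, 265.9]), 0.57), (array([374.6, 209.9]), 0.49), (array([286. , 230.3]), 0.25)]
scene bridge [(array([290.4, 264.4]), 0.92)]
scene pushbox [(array([368.8, 228.4]), 0.94)]
scene screwtray [(array([194.4, 234.8]), 0.9), (array([291. , 266.1]), 0.41)]
top mouth [(array([271.8, 165.1]), 0.9), (array([177.6, 213.7]), 0.28)]
top home [(array([271.8, 147.7]), 0.6), (array([270.3, 168.1]), 0.19)]
top carrier [(array([278.4, 202.5]), 0.86), (array([402.5, 312.8]), 0.85), (array([157.1, 275.2]), 0.75)]
top fixture [(array([268.5, 167.6]), 0.77)]
top start_top [(array([175. , 222.5]), 0.63), (array([385.3, 214.3]), 0.36)]
top bridge []
top pushbox [(array([179.2, 212.3]), 0.91)]
top screwtray [(array([454.9, 216.4]), 0.65), (array([376.1, 132.7]), 0.5), (array([205. , 270.6]), 0.17)]
{'time_s': 0.9, 'qpos': array([-7.06452495e+01,  1.83098029e+01,  8.96392227e+01, -1.52855164e-03,
        7.20442568e+01, -1.14792561e+00]), 'qvel': array([-0.04355493,  0.11260748,  0.03113927,  0.06788597,  0.03508436,
        0.04386946]), 'effort': array([-8.40415505e-04, -4.12349474e+01, -2.32233560e+01,  7.30538811e-02,
        3.76416394e-02,  4.30082184e-05]), 'ee_pos': array([ 201.37162733, -538.59651718,  213.99545633]), 'ee_rot': array([ 76.63780007,  89.99312676, -82.85905266]), 'force': array([-0.81234479, -0.10541317, -0.54855509]), 'torque': array([-0.01090922, -0.01403459, -0.00913656]), 'gripper_width': 90.7030553092511}
```

```bash
python3 - <<'E'
import cv2
for n in ['scene','top']:
    i=cv2.imread(f'pics/{n}0.png'); cv2.imwrite(f'pics/{n}0b.png',cv2.resize(i,(800,600),interpolation=cv2.INTER_CUBIC))
E
```

```text
(no output)
```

View pics/scene0.png

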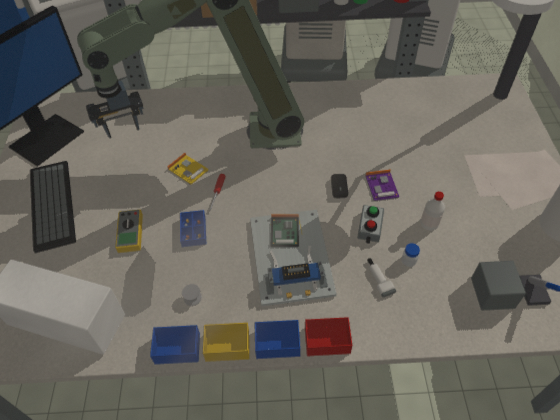

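View pics/top0.png

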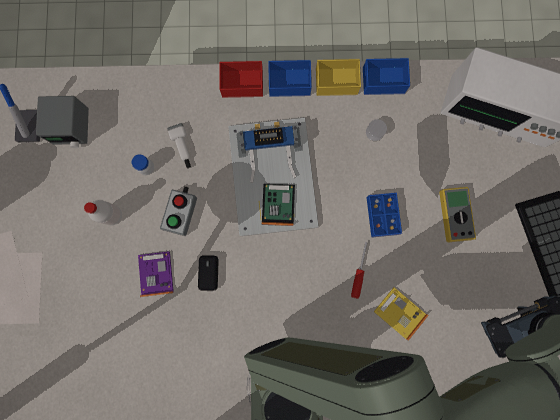

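```bash
python3 - <<'E'
import cv2,numpy as np
from h import *
f=np.load('pics/top0.npy',allow_pickle=True).item()
i=f['img'][105:245,155:330]; cv2.imwrite('pics/top0c.png',cv2.resize(i,None,fx=4.5,fy=4.2,interpolation=cv2.INTER_CUBIC)[:600])
for l,p,z in [('carrier',(278.4,202.5),20),('mouth',(271.8,165.1),20),('home',(271.8,147.7),20),('start',(175,222.5),45),('box',(179.2,212.3),0),('fix',(268.5,167.6),0)]:
    print(l,onz(f,p,z).round(1))
print(f['fx'],ray(f,(280,210))[0])
s=np.load('pics/scene0.npy',allow_pickle=True).item()
for l,p,z in [('carrier',(284,233.3),20),('mouth',(294.9,260.1),20),('start',(374.6,209.9),45),('box',(368.8,228.4),0)]:
    print(l,onz(s,p,z).round(1))
i=s['img'][195:310,235:400]; cv2.imwrite('pics/scene0c.png',cv2.resize(i,None,fx=4.8,fy=4.8,interpolation=cv2.INTER_CUBIC)[:600])
E
```

```text
carrier [537.7  11.3  20. ]
mouth [653.9  29.3  20. ]
home [708.7  28.4  20. ]
start [479.9 317.7  45. ]
box [516.4 316.2   0. ]
fix [651.2  40.    0. ]
428.41890816823525 [ 332.80378275    9.4485291  1301.56731291]
carrier [543.1  13.4  20. ]
mouth [653.7  43.8  20. ]
start [479.7 332.9  45. ]
box [525.3 311.    0. ]
```

View pics/top0c.png

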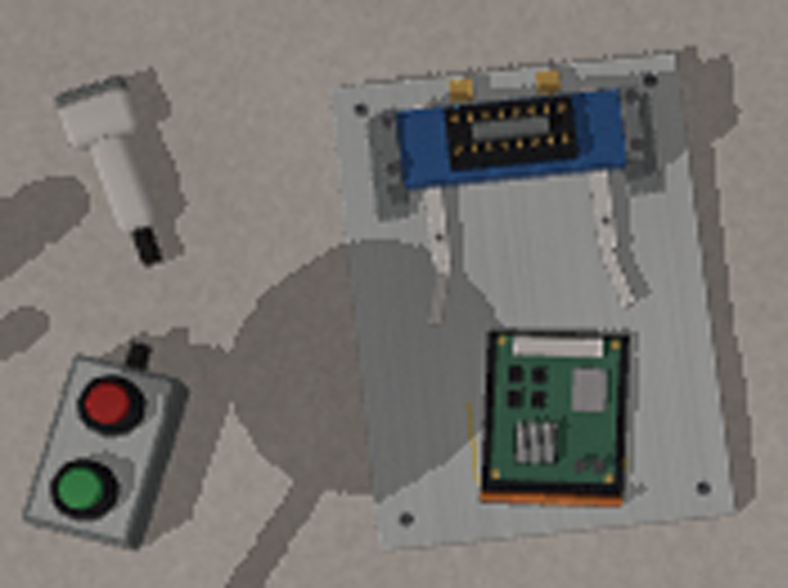

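View pics/scene0c.png

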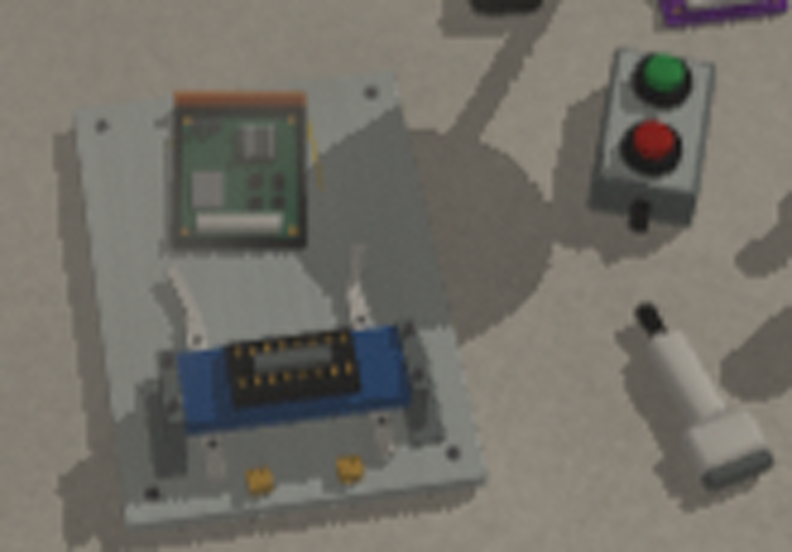

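```bash
cat >> h.py <<'E'
from scipy.optimize import least_squares
from scipy.spatial.transform import Rotation as Ro
def rz(a): c,s=np.cos(a),np.sin(a); return np.array([[c,-s,0],[s,c,0],[0,0,1]])
def fit(obs,x0):
    # obs: list of (frame, local pts(incl z world), pix); x=[x,y,yaw]
    def r(p):
        return np.concatenate([(proj(f,(rz(p[2])@np.array(L,float).T).T+[p[0],p[1],0])-np.array(q)).ravel() for f,L,q in obs])
    s=least_squares(r,x0,loss='soft_l1'); return s.x,r(s.x)
def toolR(st): return Ro.from_euler('xyz',st['ee_rot'],degrees=True).as_matrix()
E
python3 - <<'E'
from h import *
t=np.load('pics/top0.npy',allow_pickle=True).item();s=np.load('pics/scene0.npy',allow_pickle=True).item()
T=lambda l:np.array(l)/[4.5,4.2]+[154.9,104.9]
S=lambda l:np.array(l)/4.8+[234.9,194.9]
FL=[[145,120,20],[145,-120,20],[-200,-120,20],[-200,120,20]]
tp=T([(333,88),(680,52),(737,513),(383,548)]); sp=S([(487,480),(127,522),(75,115),(395,72)])
for o in ([(t,FL,tp)],[(s,FL,sp)],[(t,FL,tp),(s,FL,sp)]):
    x,r=fit(o,[650,35,.1]); print(x[:2].round(1),np.degrees(x[2]).round(2),r.round(1))
CL=[[62.5,47.5,28],[62.5,-47.5,28],[-62.5,-47.5,40],[-62.5,47.5,40]]
tc=T([(490,331),(631,333),(622,505),(480,501)]); sc=S([(305,247),(170,247),(174,93),(305,95)])
for o in ([(t,CL,tc)],[(s,CL,sc)],[(t,CL,tc),(s,CL,sc)]):
    x,r=fit(o,[540,10,0]); print(x[:2].round(1),np.degrees(x[2]).round(2),r.round(1))
BL=[[62.5,37.5,40],[62.5,-37.5,40],[-62.5,-37.5,40],[-62.5,37.5,40]]
tb=T([(80,354),(187,385),(134,549),(23,518)])
GL=[[-31,0,50],[31,0,50]]
x,r=fit([(t,BL,tb)],[516,316,-.2]); print(x[:2].round(1),np.degrees(x[2]).round(2),r.round(1))
print('green',x[:2]+(rz(x[2])@[-31,0,0])[:2])
print(onz(t,T([(78,487)])[0],45),onz(s,S([(665,73)])[0],45),onz(t,T([(105,401)])[0],45),onz(s,S([(655,140)])[0],45))
print(toolR(sensors.state()).round(3))
E
```

```text
[648.9  27.6] 5.1 [ 0.  -0.5 -0.1 -0.1  0.5  0.1 -0.3  0.4]
[656.5  35. ] 4.96 [ 0.4  0.1 -0.3  1.1 -0.3 -1.4  0.2 -0.3]
[651.3  30.8] 5.02 [-0.9 -1.3 -1.1 -0.8 -0.7 -0.6 -1.5 -0.4 -1.  -1.4 -1.7 -0.3 -1.6 -2.5
 -1.2 -1.4]
[530.6  11.4] -3.41 [-0.2 -0.3 -0.2  0.4  0.5  0.1 -0.  -0.2]
[539.8  15.7] -3.75 [ 0.1  0.  -0.1 -0.1  0.   0.2  0.  -0.1]
[533.3  13.3] -3.56 [-0.8 -1.2 -0.8 -0.4 -0.3 -0.7 -0.8 -1.1 -0.7 -1.6 -0.9 -1.7 -0.8 -1.2
 -0.9 -1.6]
[511.  308.9] -17.01 [ 0.2 -0.2  0.3 -0.8 -0.5  0.3  0.   0.7]
green [481.31971109 317.96947997]
[484.99492932 325.89886254  45.        ] [480.33883945 328.76227972  45.        ] [545.92954602 308.77639843  45.        ] [539.88773182 312.21240673  45.        ]
[[ 0.     0.35  -0.937]
 [-0.    -0.937 -0.35 ]
 [-1.     0.     0.   ]]
```

Request:
play_rows(motion=[[0.016,0.036,0.01,-0.05,0.6],[0.032,0.072,0.02,-0.1,0.6],[0.048,0.108,0.03,-0.15,0.6],[0.064,0.144,0.04,-0.2,0.6],[0.08,0.18,0.05,-0.25,0.6],[0.096,0.216,0.06,-0.3,0.6],[0.112,0.252,0.07,-0.36,0.6],[0.128,0.288,0.08,-0.42,0.6]])

```text
time_s: 1.57
ee_pos: [329.6, -248.8, 294.7]
ee_rot: [150.9, 90.0, -32.9]
force: [-0.2, 1.0, 0.1]
gripper_width: 54.4
```

Request:
play_rows(motion=[[0.014,0.036,0,0,0.6],[0.028,0.072,0,0,0.6],[0.042,0.108,0,0,0.6],[0.056,0.144,0,0,0.6],[0.07,0.18,0,0,0.6],[0.084,0.216,0,0,0.6],[0.09,0.25,0,0,0.6],[0.09,0.256,0,0,0.6]])

```text
time_s: 2.23
ee_pos: [420.2, 9.7, 293.9]
ee_rot: [-97.7, 89.9, 79.0]
force: [0.5, -0.6, 0.2]
gripper_width: 54.7
```

```bash
cat >> h.py <<'E'
def wrist(name):
    st=sensors.state(); f=grab_frame('wrist')
    M=np.eye(4); M[:3,:3]=toolR(st); M[:3,3]=st['ee_pos']
    W=M@np.array(f['tool_from_camera'],float); Wi=np.linalg.inv(W)
    f['rvec']=cv2.Rodrigues(Wi[:3,:3])[0].ravel(); f['tvec']=Wi[:3,3]
    cv2.imwrite(f'pics/{name}.png',f['img']); np.save(f'pics/{name}.npy',f,allow_pickle=True); return st,f
def load(n): return np.load(f'pics/{n}.npy',allow_pickle=True).item()
E
python3 - <<'E'
from h import *
st,f=wrist('w1'); print(st['ee_pos'],st['qpos'],st['time_s'],st['gripper_width']); print(toolR(st).round(3)); print(np.round(f['tool_from_camera'],2),f['fx'])
for l in ['mouth','home','carrier','fixture','start_top','bridge']:
        r=finder.spot_point(f,l)
        print(l,[(np.round(q['point'],1),round(q['conf'],2),onz(f,q['point'],20).round(1)) for q in r][:3])
E
```

```text
[420.16153683   9.69981296 293.94714071] [-0.35594824  1.44280468 99.27408802  0.14070323 79.25725697 92.88543907] 2.2333 54.72419834500885
[[ 0.    -0.057 -0.998]
 [ 0.002 -0.998  0.057]
 [-1.    -0.002 -0.   ]]
[[  -0.     -0.28    0.96 -170.79]
 [   1.      0.      0.      0.55]
 [  -0.      0.96    0.28  -78.64]
 [   0.      0.      0.      1.  ]] 301.29658112743465
mouth []
home []
carrier [(array([488.5, 294.1]), 0.98, array([ 217.8, -326.7,   20. ])), (array([ 59.4, 243.4]), 0.94, array([345.9, 361. ,  20. ])), (array([270.5, 102.9]), 0.83, array([535. ,  14.9,  20. ]))]
fixture [(array([257.7,   9.5]), 0.69, array([648.1,  24. ,  20. ]))]
start_top [(array([ 39.5, 153.5]), 0.7, array([485.1, 354. ,  20. ]))]
bridge [(array([ 38.5, 151.9]), 0.41, array([487.4, 354.8,  20. ]))]
```

View pics/w1.png

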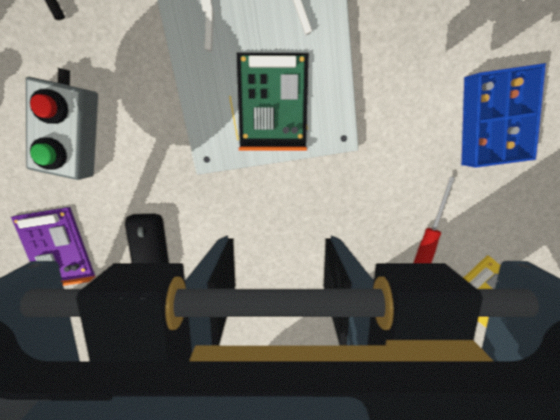

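```bash
python3 - <<'E'
from h import *
f=load('w1'); i=f['img'][0:185,150:370]; cv2.imwrite('pics/w1c.png',cv2.resize(i,None,fx=3.2,fy=3.2,interpolation=cv2.INTER_CUBIC))
i=f['img'][60:190,10:110]; cv2.imwrite('pics/w1d.png',cv2.resize(i,None,fx=4,fy=4,interpolation=cv2.INTER_CUBIC))
E
```

```text
(no output)
```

View pics/w1c.png

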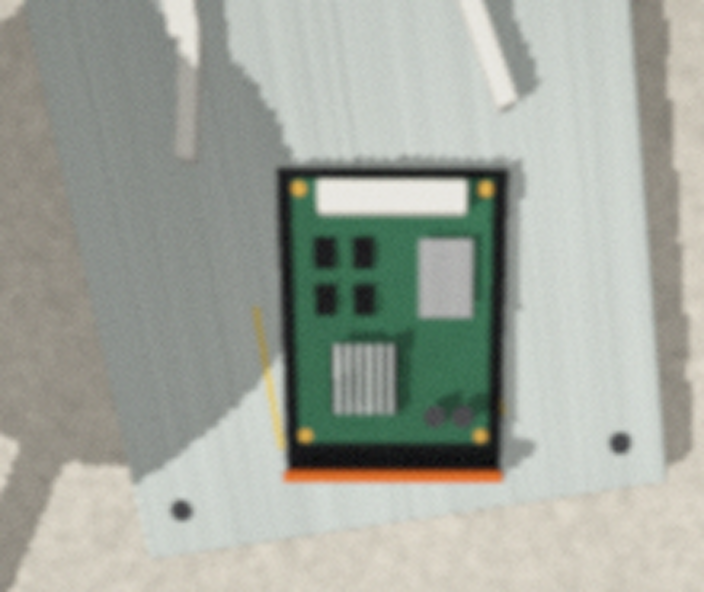

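View pics/w1d.png

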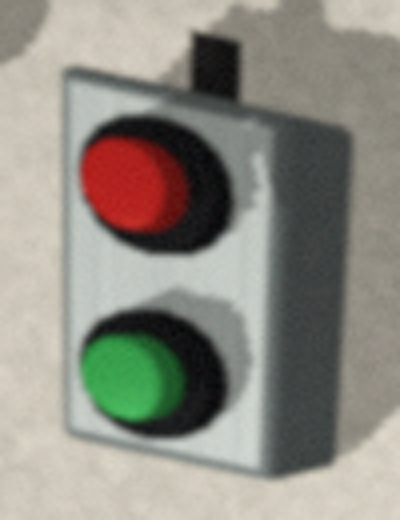

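```bash
python3 - <<'E'
from h import *
f=load('w1')
T=lambda l:np.array(l,float)/3.2+[149.65,-.35]
D=lambda l:np.array(l,float)/4+[9.6,59.6]
CL=[[62.5,47.5,28],[62.5,-47.5,28],[-62.5,-47.5,40],[-62.5,47.5,40]]
x,r=fit([(f,CL,T([(278,170),(508,171),(502,477),(286,475)]))],[535,15,0]); print('car',x[:2],np.degrees(x[2]),r.round(1))
FL=[[-200,-120,20],[-200,120,20]]
# + line points: left edge at (28,20), right edge at (631,10)
p1=onz(f,T([(28,20)])[0],20);p2=onz(f,T([(153,557)])[0],20);p3=onz(f,T([(664,481)])[0],20);p4=onz(f,T([(631,10)])[0],20)
print(p1,p2,p3,p4,np.degrees(np.arctan2(*(p1-p2)[[1,0]])),np.degrees(np.arctan2(*(p4-p3)[[1,0]])),np.linalg.norm(p2-p3))
x,r=fit([(f,FL,T([(664,481),(153,557)]))],[650,30,.1]); print('fix',x[:2],np.degrees(x[2]),r.round(1))
a=np.radians(5.05)
n1=onz(f,T([(186,160)])[0],20);n2=onz(f,T([(505,108)])[0],20)
print('nose',(rz(-x[2])@(n1-[x[0],x[1],0])),(rz(-x[2])@(n2-[x[0],x[1],0])))
BL=[[62.5,37.5,40],[62.5,-37.5,40],[-62.5,-37.5,40],[-62.5,37.5,40]]
x,r=fit([(f,BL,D([(67,70),(270,125),(268,474),(70,435)]))],[516,316,-.2]); print('box',x[:2],np.degrees(x[2]),r.round(1),'green',x[:2]+(rz(x[2])@[-31,0,0])[:2])
for h in (45,50,55): print(onz(f,D([(124,377)])[0],h),onz(f,D([(126,186)])[0],h))
E
```

```text
car [534.15625124  11.6658294 ] -3.295381019474087 [-0.5 -1.   0.5 -1.2  0.6  1.7 -0.7  2.3]
[659.34998618 150.62095411  20.        ] [443.09795362 128.82766611  20.        ] [ 464.25603653 -105.95045632   20.        ] [649.07662181 -90.01232952  20.        ] 5.754682705419192 4.928746317792113 235.7295722723614
fix [652.7979465   29.29422542] 5.086692542975421 [ 1.4 -0.1 -1.5  0.2]
nose [-41.12844746  68.24452497  20.        ] [-41.35318455 -64.73176807  20.        ]
box [513.98677124 312.16522465] -17.236996567652582 [-1.3 -1.8  6.6 -0.5  1.2  4.1 -3.4  1. ] green [484.3790674  321.35129416]
[485.30878045 332.93967839  45.        ] [545.99158737 315.3377847   45.        ]
[485.46669675 329.02452984  50.        ] [545.42668279 311.63230042  50.        ]
[485.62461304 325.10938129  55.        ] [544.86177821 307.92681614  55.        ]
```

Request:
play_rows(motion=[[0.006,0.002,-0.035,0,0.6],[0.012,0.005,-0.07,0,0.6],[0.018,0.008,-0.105,0,0.6],[0.018,0.008,-0.14,0,0.6],[0.018,0.008,-0.175,0,0.6],[0.018,0.008,-0.21,0,0.6],[0.018,0.008,-0.235,0,0.6],[0.018,0.008,-0.24,0,0.6]])

```text
time_s: 3.25
ee_pos: [434.1, 12.2, 50.5]
ee_rot: [5.5, 89.5, -178.2]
force: [-1.2, 0.1, -0.6]
gripper_width: 54.5
```

```bash
python3 - <<'E'
from h import *
st,f=wrist('w2'); print(st['ee_pos'],st['time_s'],st['force'])
E
```

```text
[434.06738035  12.24311134  50.51059895] 3.25 [-1.18847971  0.06201739 -0.63994713]
```

View pics/w2.png

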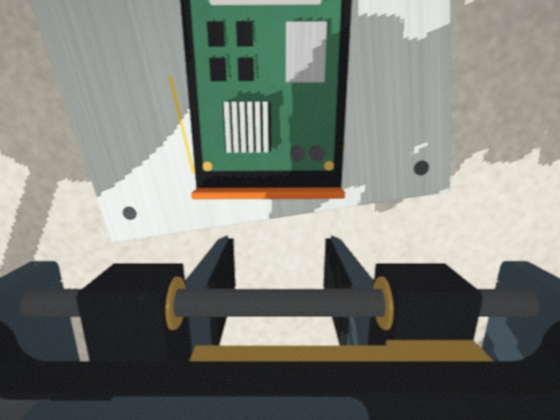

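```bash
python3 - <<'E'
from h import *
for _ in range(2):
    f=grab_frame('wrist');st=sensors.state(); print(st['ee_pos'],st['ee_rot'],st['qvel'].round(1),st['time_s'])
E
```

```text
[436.86419721  12.51102731  53.44431492] [   8.5537477    89.86182463 -175.10505149] [ 0.4 -2.3 -2.6  0.1  0.6  0.1] 3.35
[438.15211885  12.71706036  54.67602534] [175.66383619  89.94269294  -7.97545016] [ 0.5 -1.6 -1.5 -0.  -0.1 -0. ] 3.4
```

```bash
python3 - <<'E'
from h import *
st,f=wrist('w3'); print(st['ee_pos'],st['time_s'],st['force'])
i=f['img'][0:260,90:470]; cv2.imwrite('pics/w3c.png',cv2.resize(i,None,fx=2.1,fy=2.1,interpolation=cv2.INTER_CUBIC))
E
```

```text
[438.15211885  12.71706036  54.67602534] 3.4 [-0.18899807  0.26003328  0.29346143]
```

View pics/w3c.png

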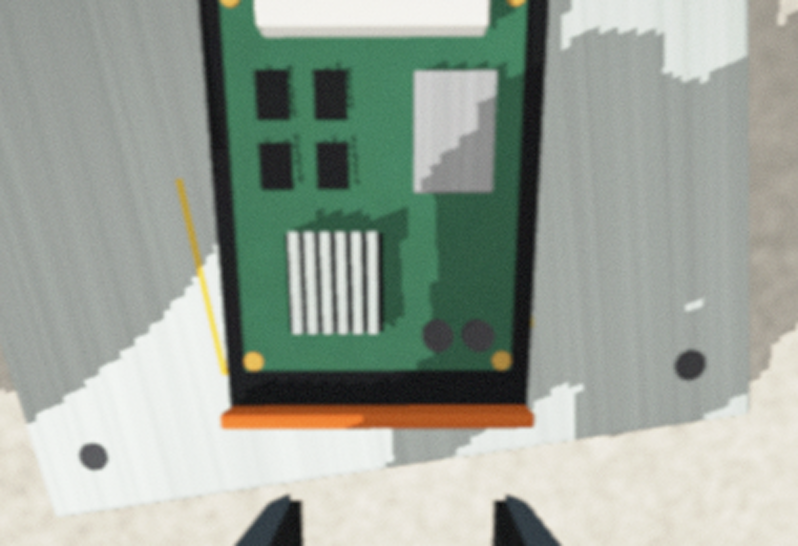

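```bash
python3 - <<'E'
from h import *
f=load('w3')
T=lambda l:np.array(l,float)/2.1+[89.76,-.24]
for z in (40,):
    a,b=[onz(f,p,z) for p in T([(222,428),(533,427)])]
    print(a,b,np.linalg.norm(a-b),(a+b)/2,np.degrees(np.arctan2(*(a-b)[[1,0]]))-90)
for p in T([(57,515),(748,412)]): print('corner',onz(f,p,20))
FL=[[-200,-120,20],[-200,120,20]]
x,r=fit([(f,FL,T([(748,412),(57,515)]))],[650,30,.1]); print('fix',x[:2],np.degrees(x[2]),r.round(1))
# side edges of plate at z=28
for p in T([(202,20),(230,380),(548,20),(527,380)]): print('side',onz(f,p,28))
for p in T([(180,180),(225,373),(532,322)]): print('yellow',rz(-x[2])@(onz(f,p,20)-[x[0],x[1],0]))
E
```

```text
[475.06417432  62.65235278  40.        ] [469.47867684 -30.89274397  40.        ] 93.71170101722372 [472.27142558  15.87980441  40.        ] -3.4170249212464228
corner [443.36328535 130.13698082  20.        ]
corner [ 465.05087495 -106.17858827   20.        ]
fix [653.27565271  30.29896516] 5.201372338544181 [ 1.7 -0.  -2.   0.3]
side [585.68876989  55.82962829  28.        ]
side [487.61965574  61.57609486  28.        ]
side [579.81405457 -37.83927219  28.        ]
side [481.75539844 -31.53102513  28.        ]
yellow [-101.73867612   49.69688324   20.        ]
yellow [-160.60976749   49.5580359    20.        ]
yellow [-159.66070742  -50.84196821   20.        ]
```

Request:
play_rows(motion=[[0.002,0.002,-0.01,0,0.6],[0.004,0.004,-0.02,0,0.6],[0.004,0.004,-0.03,0,0.6],[0.004,0.004,-0.03,0,0.6],[0.004,0.004,-0.03,0,0.6],[0.004,0.004,-0.03,0,0.6],[0.004,0.004,-0.03,0,0.6],[0.004,0.004,-0.03,0,0.6]])

```text
time_s: 4.12
ee_pos: [442.0, 17.3, 24.8]
ee_rot: [-178.4, 89.9, -2.0]
force: [-0.8, 0.2, 0.3]
gripper_width: 54.8
```

```bash
python3 - <<'E'
from h import *
st=sensors.state(); print(st['ee_pos'],st['qpos'][0]-st['qpos'][5],st['force'])
F=np.array([653,30.2,0]); a0=np.radians(5.1); c0=np.array([441.4,17.4,0]); y0=-3.56
for s in np.linspace(0,1,6):
    lip=np.array([-181.3+60*s,1.8*(1-s),0]); yr=np.radians(-8.5*(1-s)); t=lip-16*np.array([np.cos(yr),np.sin(yr),0])
    w=F+rz(a0)@t; print(round(s,2),w.round(1),(w-c0).round(1),'turn',round(yr+a0-np.radians(y0),3))
for u in (-80,-40,-20,-10,-2.5,3): print(u,(F+rz(a0)@np.array([u-16,0,0])-c0).round(1))
E
```

```text
[442.01634549  17.33920101  24.80839166] -93.57651431891807 [-0.8090418   0.20495772  0.30601922]
0.0 [456.3  16.8   0. ] [14.9 -0.6  0. ] turn 0.003
0.2 [468.2  17.1   0. ] [26.8 -0.3  0. ] turn 0.032
0.4 [480.2  17.3   0. ] [38.8 -0.1  0. ] turn 0.062
0.6 [492.2  17.5   0. ] [50.8  0.1  0. ] turn 0.092
0.8 [504.2  17.8   0. ] [62.8  0.4  0. ] turn 0.121
1.0 [516.2  18.    0. ] [74.8  0.6  0. ] turn 0.151
-80 [116.    4.3   0. ]
-40 [155.8   7.8   0. ]
-20 [175.7   9.6   0. ]
-10 [185.7  10.5   0. ]
-2.5 [193.2  11.2   0. ]
3 [198.7  11.6   0. ]
```

First to contact and a little pushing, then a check.

Request:
play_rows(motion=[[0.005,0,0,0,0.6],[0.01,0,0,0,0.6],[0.015,-0.0005,0,0.003,0.6],[0.02,-0.0005,0,0.015,0.6],[0.025,-0.0003,0,0.028,0.6],[0.03,-0.0002,0,0.04,0.6],[0.035,-0.0001,0,0.052,0.6],[0.039,-0.0001,0,0.062,0.6]])

```text
time_s: 4.78
ee_pos: [481.4, 17.4, 23.8]
ee_rot: [178.2, 90.0, -1.8]
force: [-0.8, -0.6, -1.7]
gripper_width: 54.3
```

```bash
python3 - <<'E'
from h import *
st,f=wrist('w4'); print(st['ee_pos'],st['time_s'],st['force'])
i=f['img'][0:270,90:470]; cv2.imwrite('pics/w4c.png',cv2.resize(i,None,fx=2.1,fy=2.1,interpolation=cv2.INTER_CUBIC))
E
```

```text
[481.43116508  17.35012372  23.79008548] 4.7833 [-0.79768842 -0.58057853 -1.68214031]
```

View pics/w4c.png

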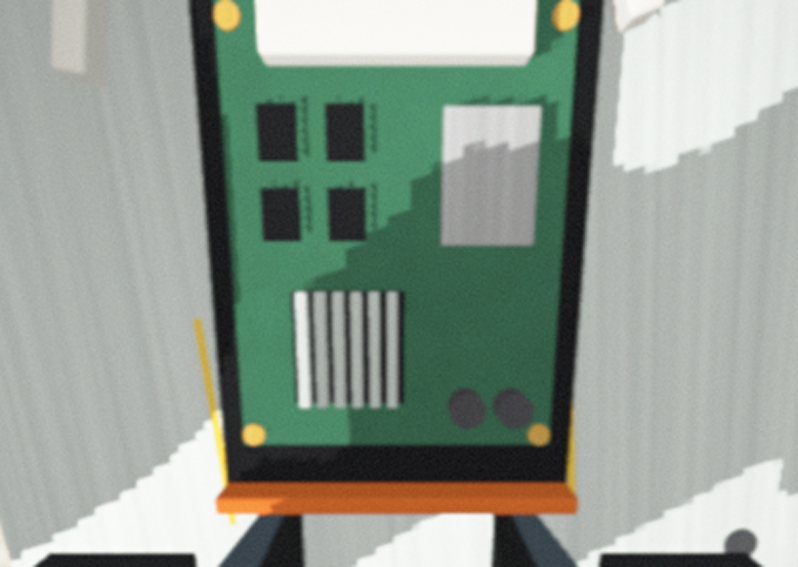

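Request:
play_rows(motion=[[0.005,0.0001,0,0.012,0.6],[0.01,0.0002,0,0.025,0.6],[0.015,0.0003,0,0.037,0.6],[0.02,0.0004,0,0.05,0.6],[0.025,0.0005,0,0.062,0.6],[0.03,0.0006,0,0.075,0.6],[0.036,0.0007,0,0.089,0.6],[0.04,0.001,0,0.089,0.6]])

```text
time_s: 5.5
ee_pos: [521.4, 18.3, 24.0]
ee_rot: [171.6, 90.0, -3.3]
force: [-1.2, -0.4, 0.5]
gripper_width: 54.3
```

```bash
python3 - <<'E'
from h import *
st,f=wrist('w5'); print(st['ee_pos'],st['time_s'],st['force'],st['qpos'][0]-st['qpos'][5])
i=f['img'][0:270,90:470]; cv2.imwrite('pics/w5c.png',cv2.resize(i,None,fx=2.1,fy=2.1,interpolation=cv2.INTER_CUBIC))
E
```

```text
[521.38762043  18.33715501  24.02454755] 5.5 [-1.19642913 -0.41086199  0.52754773] -84.86815929644794
```

View pics/w5c.png

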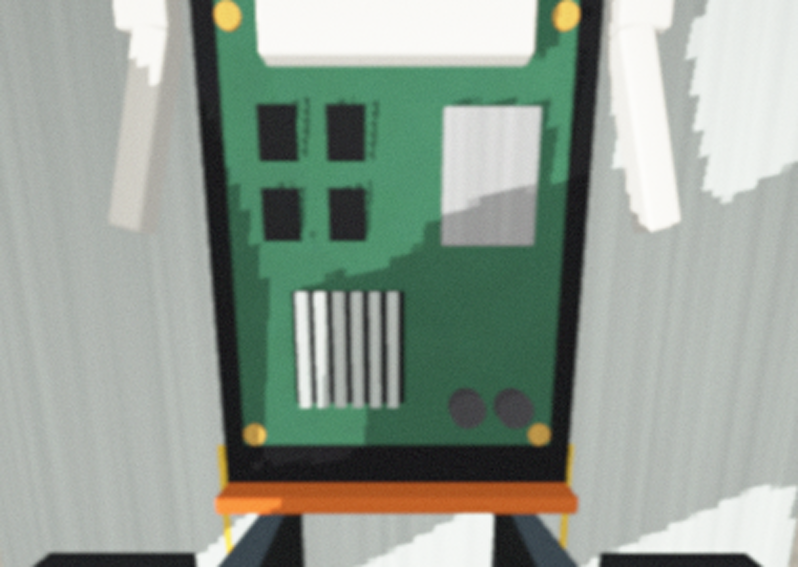

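Request:
play_rows(motion=[[0.005,0.0006,0,0.003,0.6],[0.01,0.0012,0,0.006,0.6],[0.015,0.0018,0,0.008,0.6],[0.02,0.0024,0,0.008,0.6],[0.025,0.003,0,0.008,0.6],[0.03,0.0035,0,0.008,0.6],[0.035,0.004,0,0.008,0.6],[0.04,0.0044,0,0.008,0.6]])

```text
time_s: 6.22
ee_pos: [560.9, 22.8, 24.0]
ee_rot: [24.6, 90.0, -149.9]
force: [-2.6, 0.1, 0.6]
gripper_width: 54.8
```

```bash
python3 - <<'E'
from h import *
st,f=wrist('w6'); print(st['ee_pos'],st['time_s'],st['force'],st['qpos'][0]-st['qpos'][5])
i=f['img'][0:270,90:470]; cv2.imwrite('pics/w6c.png',cv2.resize(i,None,fx=2.1,fy=2.1,interpolation=cv2.INTER_CUBIC))
E
```

```text
[560.86046376  22.79081504  23.97480745] 6.2167 [-2.64477283  0.14287023  0.6478582 ] -84.45444117719414
```

View pics/w6c.png

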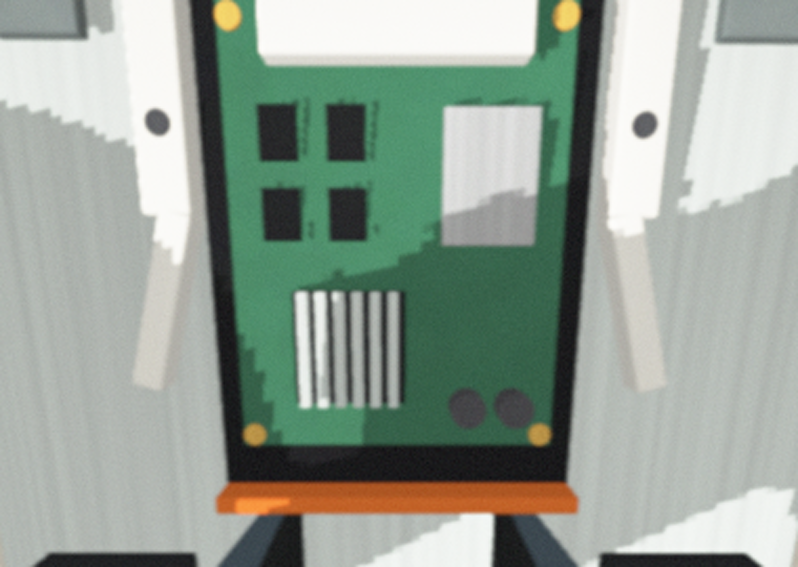

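Request:
play_rows(motion=[[0.005,0.0005,0,0.002,0.6],[0.01,0.001,0,0.004,0.6],[0.015,0.0014,0,0.004,0.6],[0.02,0.0018,0,0.004,0.6],[0.025,0.0023,0,0.004,0.6],[0.03,0.0027,0,0.004,0.6],[0.035,0.0032,0,0.004,0.6],[0.04,0.0036,0,0.004,0.6]])

```text
time_s: 6.93
ee_pos: [600.9, 26.4, 24.0]
ee_rot: [94.9, 90.0, -79.3]
force: [-2.5, -0.5, 0.8]
gripper_width: 54.6
```

```bash
python3 - <<'E'
from h import *
st,f=wrist('w7'); print(st['ee_pos'],st['time_s'],st['force'],st['qpos'][0]-st['qpos'][5])
i=f['img'][0:270,90:470]; cv2.imwrite('pics/w7c.png',cv2.resize(i,None,fx=2.1,fy=2.1,interpolation=cv2.INTER_CUBIC))
E
```

```text
[600.88776433  26.36294012  23.97723224] 6.9333 [-2.50801641 -0.49316003  0.83266003] -84.22698609501258
```

View pics/w7c.png

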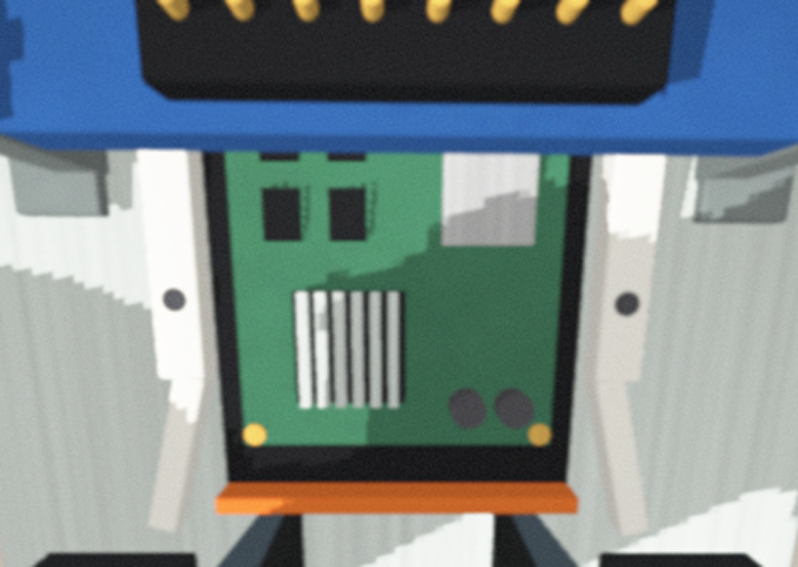

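Request:
play_rows(motion=[[0.004,0.0004,0,-0.002,0.6],[0.008,0.0008,0,-0.004,0.6],[0.012,0.0011,0,-0.006,0.6],[0.016,0.0015,0,-0.006,0.6],[0.02,0.0018,0,-0.006,0.6],[0.024,0.0022,0,-0.006,0.6],[0.027,0.0025,0,-0.006,0.6],[0.029,0.0027,0,-0.006,0.6]])

```text
time_s: 7.65
ee_pos: [629.9, 29.0, 24.0]
ee_rot: [152.0, 90.0, -22.6]
force: [-3.7, -0.9, 1.5]
gripper_width: 54.7
```

Request:
play_rows(motion=[[0.001,0.0001,0,0,0.6],[0.002,0.0002,0,0,0.6],[0.0025,0.0002,0,0,0.6],[0.003,0.0003,0,0,0.6],[0.0035,0.0003,0,0,0.6],[0.004,0.0004,0,0,0.6],[0.0045,0.0004,0,0,0.6],[0.005,0.0005,0,0,0.6]])

```text
time_s: 8.32
ee_pos: [631.9, 29.2, 24.0]
ee_rot: [0.7, 89.7, -173.9]
force: [-9.0, -1.1, 6.7]
gripper_width: 54.9
```

```bash
python3 - <<'E'
from h import *
st,f=wrist('w8'); print(st['ee_pos'],st['time_s'],st['force'],st['qpos'][0]-st['qpos'][5])
i=f['img'][0:270,90:470]; cv2.imwrite('pics/w8c.png',cv2.resize(i,None,fx=2.1,fy=2.1,interpolation=cv2.INTER_CUBIC))
E
```

```text
[631.91676416  29.24242868  24.03840352] 8.3167 [-9.04450624 -1.13787368  6.70964701] -84.58333090795047
```

View pics/w8c.png

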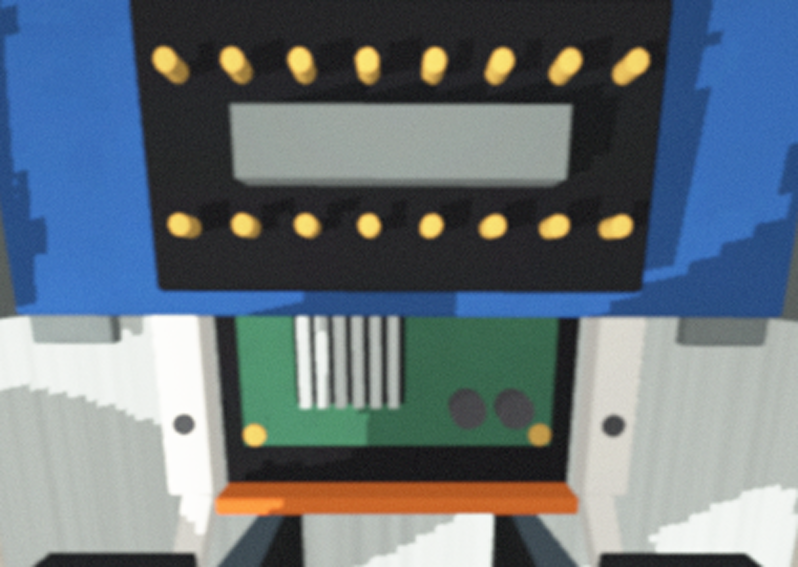

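Request:
play_rows(motion=[[0.0005,0,0,0,0.6],[0.001,0.0001,0,0,0.6],[0.0015,0.0001,0,0,0.6],[0.002,0.0002,0,0,0.6],[0.002,0.0002,0,0,0.6],[0.002,0.0002,0,0,0.6],[0.002,0.0002,0,0,0.6],[0.002,0.0002,0,0,0.6]])

```text
time_s: 9.03
ee_pos: [632.0, 29.2, 24.1]
ee_rot: [0.0, 89.5, -174.5]
force: [-12.5, -0.4, 9.6]
gripper_width: 54.7
```

```bash
python3 - <<'E'
from h import *
st,f=wrist('w9'); print(st['ee_pos'],st['time_s'],st['force'],st['qpos'][0]-st['qpos'][5])
i=f['img'][0:270,90:470]; cv2.imwrite('pics/w9c.png',cv2.resize(i,None,fx=2.1,fy=2.1,interpolation=cv2.INTER_CUBIC))
for n in ['top','scene']:
    g=grab_frame(n); np.save(f'pics/{n}9.npy',g,allow_pickle=True)
    i=g['img'][105:245,155:330] if n=='top' else g['img'][195:310,235:400]
    cv2.imwrite(f'pics/{n}9c.png',cv2.resize(i,None,fx=4.2,fy=4.2,interpolation=cv2.INTER_CUBIC))
E
```

```text
[631.96075969  29.23578364  24.10149836] 9.0333 [-12.46506281  -0.42276876   9.64570757] -84.59276100693155
```

View pics/top9c.png

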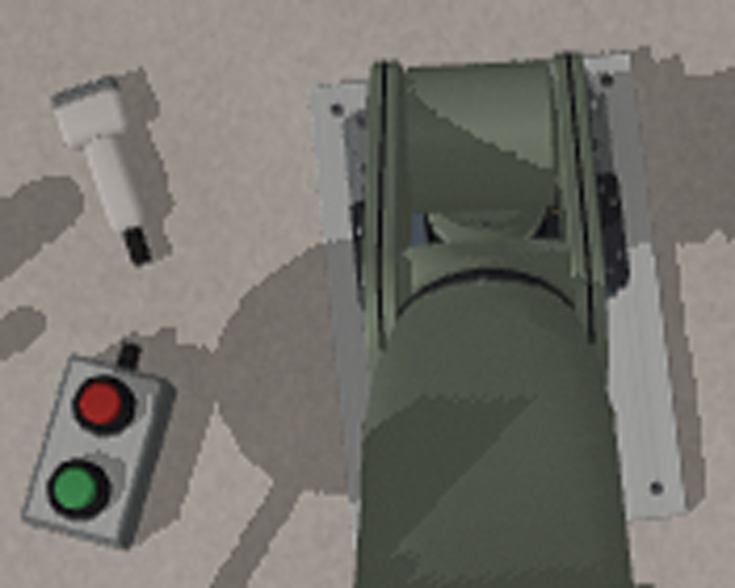

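View pics/scene9c.png

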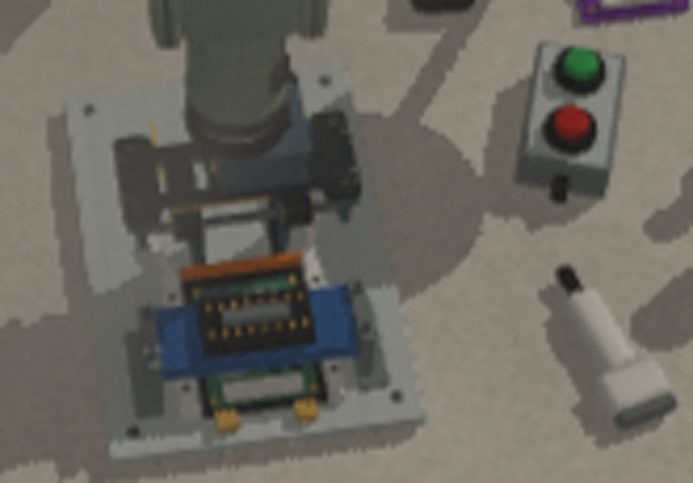

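Request:
play_rows(motion=[[-0.006,-0.0006,0,0,0.6],[-0.02,-0.0018,0,0,0.6],[-0.04,-0.0036,0,0,0.6],[-0.06,-0.0054,0.01,0,0.6],[-0.09,-0.005,0.04,0,0.6],[-0.12,0.005,0.075,0,0.6],[-0.14,0.02,0.11,0,0.3],[-0.15,0.04,0.145,0,0.0]])

```text
time_s: 9.85
ee_pos: [486.6, 66.1, 164.2]
ee_rot: [159.6, 90.0, -15.0]
force: [0.7, -0.1, -0.3]
gripper_width: 44.0
```

Request:
play_rows(motion=[[-0.006,0.033,0.004,0,0],[-0.012,0.066,0.008,0,0],[-0.018,0.1,0.012,0,0],[-0.024,0.133,0.016,0,0],[-0.03,0.166,0.02,0,0],[-0.036,0.2,0.024,0,0],[-0.042,0.23,0.028,0,0],[-0.046,0.255,0.03,0,0]])

```text
time_s: 10.52
ee_pos: [443.0, 324.8, 194.0]
ee_rot: [-144.9, 89.7, 40.6]
force: [0.1, 0.6, -0.5]
gripper_width: 0.7
```

Request:
play_rows(motion=[[0,0,0,0,0],[0,0,0,0,0],[0,0,0,0,0],[0,0,0,0,0],[0,0,0,0,0],[0,0,0,0,0],[0,0,0,0,0],[0,0,0,0,0]])

```text
time_s: 11.18
ee_pos: [442.6, 321.0, 193.1]
ee_rot: [163.9, 90.0, -10.7]
force: [-1.4, -0.3, 0.4]
gripper_width: 0.8
```

```bash
python3 - <<'E'
from h import *
st,f=wrist('w10'); print(st['ee_pos'],st['time_s'],st['force'],st['qpos'],st['gripper_width'])
for l in ['start_top','pushbox']:
    r=finder.spot_point(f,l); print(l,[(np.round(q['point'],1),round(q['conf'],2),onz(f,q['point'],50).round(1)) for q in r][:3])
g=grab_frame('scene'); np.save('pics/scene10.npy',g,allow_pickle=True)
cv2.imwrite('pics/scene10c.png',cv2.resize(g['img'][195:310,235:400],None,fx=4.8,fy=4.8,interpolation=cv2.INTER_CUBIC))
g=grab_frame('top'); np.save('pics/top10.npy',g,allow_pickle=True)
cv2.imwrite('pics/top10c.png',cv2.resize(g['img'][105:245,155:330],None,fx=4.2,fy=4.2,interpolation=cv2.INTER_CUBIC))
E
```

```text
[442.55060863 321.0039647  193.09432273] 11.1833 [-1.36263771 -0.26528527  0.37234554] [ 3.47537901e+01  1.65880128e+01  9.52811753e+01 -6.74070449e-03
  6.81246624e+01  1.19371994e+02] 0.813192055592884
start_top [(array([280. , 164.9]), 0.76, array([486.1, 323.3,  50. ]))]
pushbox [(array([291. , 133.4]), 0.71, array([518.4, 315.3,  50. ]))]
```

View pics/w10.png

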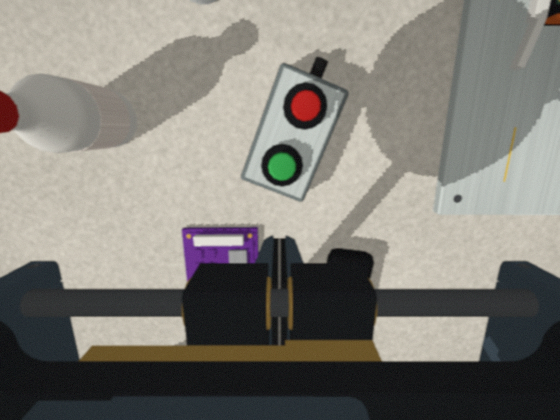

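View pics/scene10c.png

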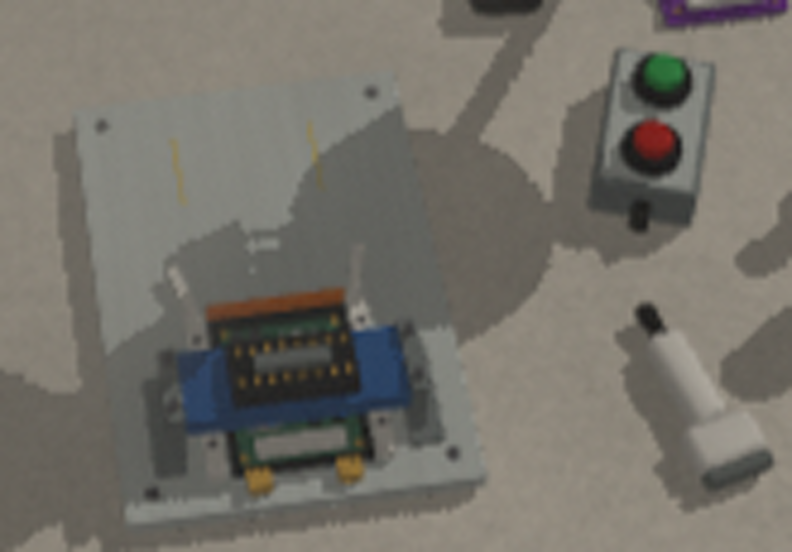

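View pics/top10c.png

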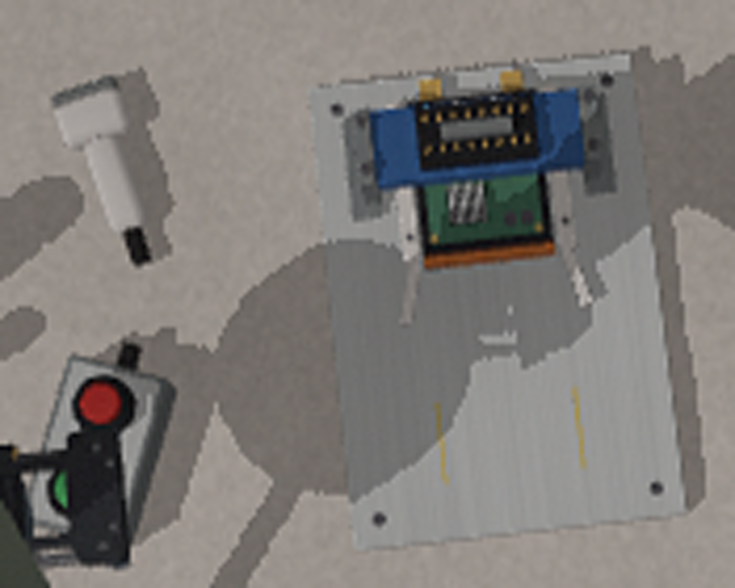

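Request:
play_rows(motion=[[0.011,0,-0.02,0,0],[0.022,0,-0.04,0,0],[0.033,0.001,-0.06,0,0],[0.0435,0.001,-0.08,0,0],[0.0435,0.001,-0.1,0,0],[0.0435,0.001,-0.113,0,0],[0.0435,0.001,-0.113,0,0],[0.0435,0.001,-0.113,0,0]])

```text
time_s: 12.1
ee_pos: [485.6, 322.3, 79.6]
ee_rot: [30.3, 89.9, -144.3]
force: [0.5, 0.0, 0.8]
gripper_width: 0.7
```

Request:
play_rows(motion=[[0,0,0,0,0],[0,0,0,0,0],[0,0,0,0,0],[0,0,0,0,0],[0,0,0,0,0],[0,0,0,0,0],[0,0,0,0,0],[0,0,0,0,0]])

```text
time_s: 12.77
ee_pos: [485.8, 322.5, 80.1]
ee_rot: [124.2, 90.0, -50.4]
force: [0.1, 1.1, -0.1]
gripper_width: 0.4
```

```bash
python3 - <<'E'
from h import *
st,f=wrist('w11'); print(st['ee_pos'],st['time_s'],st['force'],st['qvel'].round(2))
for l in ['start_top','pushbox']:
    r=finder.spot_point(f,l); print(l,[(np.round(q['point'],1),round(q['conf'],2),onz(f,q['point'],50).round(1)) for q in r][:3])
print(proj(f,[[st['ee_pos'][0],st['ee_pos'][1],z] for z in (80,50)]))
E
```

```text
[485.81801691 322.45769237  80.11347635] 12.7667 [ 0.11973685  1.05372578 -0.1161194 ] [0.02 0.04 0.07 0.07 0.02 0.03]
start_top [(array([277. , 250.1]), 0.64, array([481.3, 322.7,  50. ]))]
pushbox [(array([292. , 192.2]), 0.6, array([524.3, 316.6,  50. ]))]
[[277.83656989 262.0635993 ]
 [277.96697559 244.29033654]]
```

View pics/w11.png

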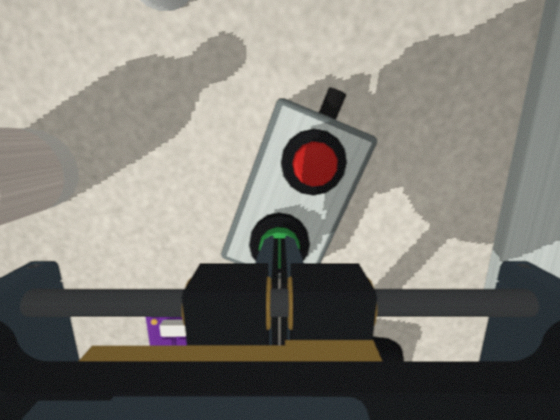

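Request:
play_rows(motion=[[0,0,-0.008,0,0],[0,0,-0.015,0,0],[0,0,-0.02,0,0],[0,0,-0.024,0,0],[0,0,-0.026,0,0],[0,0,-0.028,0,0],[0,0,-0.028,0,0],[0,0,-0.028,0,0]])

```text
time_s: 13.58
ee_pos: [485.6, 322.3, 55.9]
ee_rot: [-160.5, 90.0, 24.9]
force: [-7.4, -5.2, 26.9]
gripper_width: 0.6
```

Request:
play_rows(motion=[[0,0,0.003,0,0],[0,0,0.004,0,0],[0,0,0.005,0,0],[0,0,0.005,0,0],[0,0,0.005,0,0],[0,0,0.005,0,0],[0,0,0.005,0,0],[0,0,0.005,0,0]])

```text
time_s: 14.25
ee_pos: [485.6, 322.3, 56.8]
ee_rot: [32.0, 89.9, -142.5]
force: [-1.3, -1.8, 5.5]
gripper_width: 0.3
```

```bash
python3 - <<'E'
from h import *
st,f=wrist('w12'); print(st['ee_pos'],st['time_s'],st['force'])
g=grab_frame('scene'); cv2.imwrite('pics/scene12c.png',cv2.resize(g['img'][160:260,320:440],None,fx=6,fy=6,interpolation=cv2.INTER_CUBIC))
cv2.imwrite('pics/w12c.png',cv2.resize(f['img'][80:280,200:400],None,fx=3,fy=3,interpolation=cv2.INTER_CUBIC))
E
```

```text
[485.60712829 322.28116226  56.77718532] 14.25 [-1.3388575  -1.79109381  5.4717299 ]
```

View pics/w12c.png

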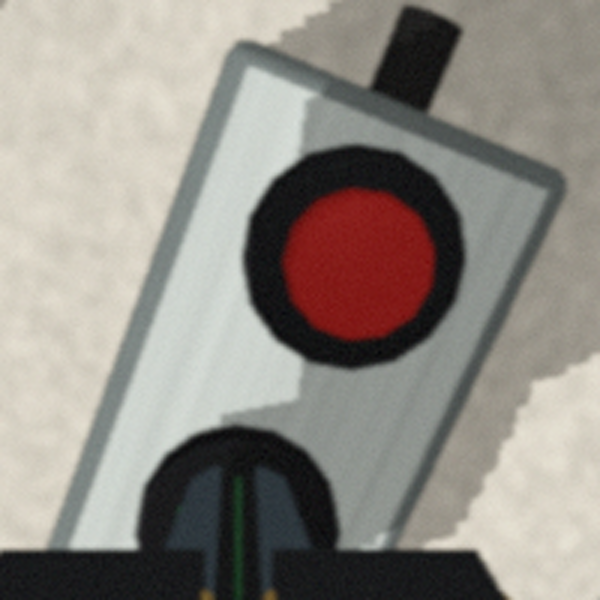

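View pics/scene12c.png

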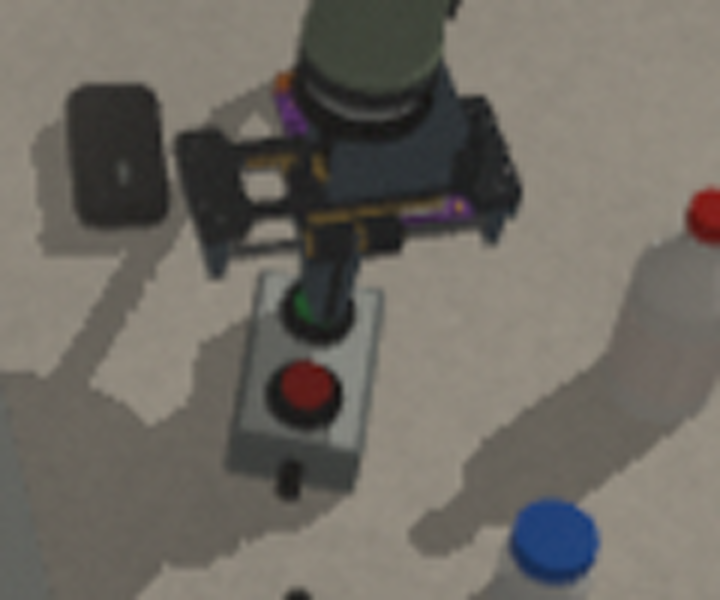

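Request:
play_rows(motion=[[0,0,0.001,0,0],[0,0,0.002,0,0],[0,0,0.002,0,0],[0,0,0.002,0,0],[0,0,0.002,0,0],[0,0,0.002,0,0],[0,0,0.002,0,0],[0,0,0.002,0,0]])

```text
time_s: 15.02
ee_pos: [485.7, 322.4, 59.0]
ee_rot: [38.5, 90.0, -136.1]
force: [-2.3, -1.0, 3.1]
gripper_width: 0.3
```

Request:
play_rows(motion=[[0,0,0.002,0,0],[0,0,0.002,0,0],[0,0,0.002,0,0],[0,0,0.002,0,0],[0,0,0.002,0,0],[0,0,0.002,0,0],[0,0,0.002,0,0],[0,0,0.002,0,0]])

```text
time_s: 15.68
ee_pos: [486.2, 322.7, 61.2]
ee_rot: [-154.0, 89.9, 31.4]
force: [0.2, 0.3, 1.8]
gripper_width: 0.8
```

Request:
play_rows(motion=[[0,0,0.02,0,0],[0,0,0.04,0,0],[-0.01,0,0.07,0,0],[-0.03,0,0.1,0,0],[-0.05,0,0.13,0,0],[-0.06,0,0.15,0,0],[-0.06,0,0.15,0,0],[-0.06,0,0.15,0,0]])

```text
time_s: 16.35
ee_pos: [426.0, 322.8, 212.0]
ee_rot: [-154.5, 89.8, 30.9]
force: [0.1, -0.1, -0.9]
gripper_width: 0.3
```

Request:
play_rows(motion=[[0,0,0,0,0],[0,0,0,0,0],[0,0,0,0,0],[0,0,0,0,0],[0,0,0,0,0],[0,0,0,0,0],[0,0,0,0,0],[0,0,0,0,0]])

```text
time_s: 17.02
ee_pos: [425.9, 322.5, 211.0]
ee_rot: [67.2, 90.0, -107.4]
force: [-0.2, 0.3, -0.1]
gripper_width: 0.4
```

```bash
python3 - <<'E'
from h import *
st,f=wrist('w13'); print(st['ee_pos'],st['time_s'],st['force'])
g=grab_frame('scene'); h=g['img'][160:310,235:440]; cv2.imwrite('pics/scene13c.png',cv2.resize(h,None,fx=3.9,fy=3.9,interpolation=cv2.INTER_CUBIC))
a=load('scene10')['img'][195:310,235:360].astype(int);b=g['img'][195:310,235:360].astype(int)
print('carrier area diff',np.abs(a-b).mean())
E
```

```text
[425.92024172 322.45137569 210.97319361] 17.0167 [-0.16905952  0.30005097 -0.05939621]
carrier area diff 1.4609391304347825
```

View pics/scene13c.png

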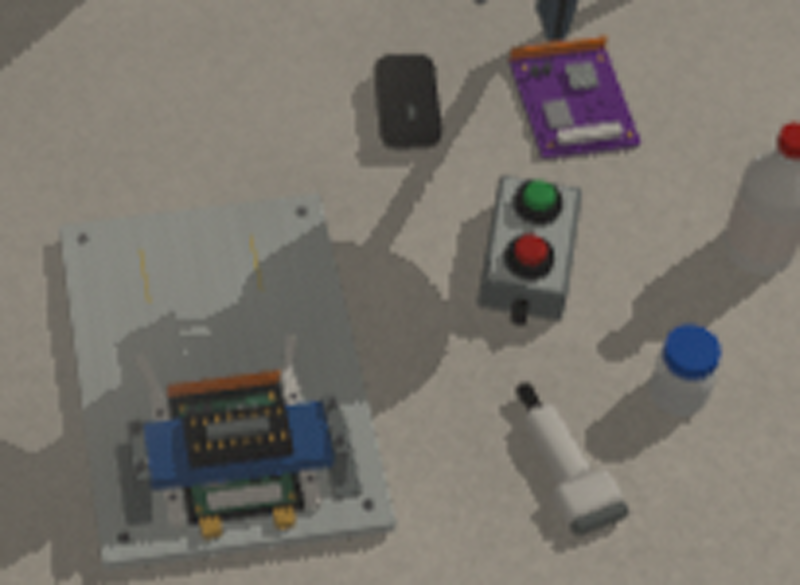

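View pics/w13.png

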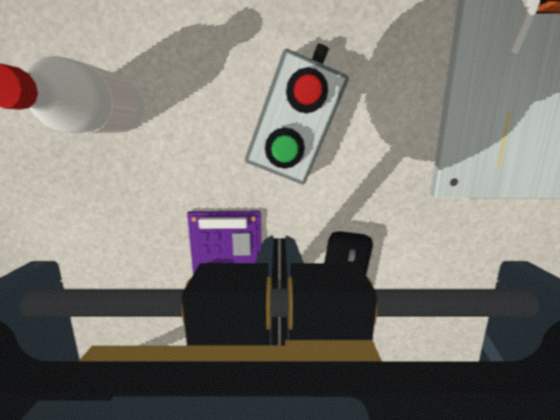

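Green (285,148) is back up like red (307,90). The carrier is still against both stops, and the arm is free of contact.

```bash
python3 -c "
from workcell import job_done; print(job_done())"
```

```text
the job is handed in; nothing more can be done
None
```

I pushed the carrier home under the bridge, pressed the green start button right down, let it come back up, and handed the job in at about 17 s. The system gives no verdict, so the points below are my own checks.

- **Carrier:** I pushed it flat with two spread fingers on the orange lip. It turned about 9° into line on the way and went between the rails until it met a hard stop. The push force rose from about 9 to 12.5 N with only 0.04 mm of further travel. The scene picture shows it against both brass stops, and it still looked the same after the button press.
- **Start button:** it bottomed out at about 27 N. As I lifted off, the force fell as expected for a spring: 5.5, then 3.1, then 1.8 N over about 4.5 mm. The last pictures show it fully up again, level with the red one.
- **Everything else:** I never touched the red button, and the loose items near the work looked undisturbed in the last pictures. The arm is clear of everything, with the force reading near zero.

**Measurements that disagreed:**
- The two fixed cameras differed by about 8 mm on positions, so I worked from the wrist camera.
- The carrier stopped about 2.6 mm short of where my fixture estimate put home, which is about the size of the error in that estimate. I went by the hard stop and the pictures for home, not that estimate.

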